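# Sort two bangles onto the stall's sizing posts

## Robot

A 7-joint arm with a two-finger parallel gripper is mounted at the origin on the work surface. World frame = base frame: x ahead of the robot, y to its left, z up, the work surface at z = 0. Lengths are in m, angles in rad, forces in N, time in s.
With the tool pointing down it reaches from about 0.35 to 0.9 m from the base axis. Payload 7.2 kg.
Tool frame: the origin (TCP) lies midway between the tips of the shut fingers; the grasp point (between the pads) lies arm.hold_point_z behind it (arm.hold_point_z is the distance from the TCP to the grasp point, in m); y points along the fingers, z is the direction in which the jaws open and shut, and the axes are right-handed (so a half turn about y gives the same grasp; the last joint's range is limited). The gripper opens to 88 mm and grips with 3 to 60 N. Pads are 20 mm wide; open, the fingers measure 115 mm over their backs; the gripper's body (75 mm by 178 mm) begins 61 mm behind the grasp point.
Start: joints at [1.052, 0.411, -0.013, 1.596, 0.006, 1.134, -0.082], TCP at [0.272, -0.563, 0.223] pointing down, gripper open.
Joint ranges: [-2.95, 2.95], [-0.29, 1.99], [-1.47, 1.44], [0.14, 2.54], [-1.03, 4.17], [0.13, 1.85], [-2.86, 2.86]. Speed limits (rad/s): [2.39, 2.39, 3.01, 3.01, 3.14, 3.14, 3.14].

## Interface

Orientations are given as [roll, pitch, yaw] about the fixed x, y, z axes, in that order (R = Rz(yaw) Ry(pitch) Rx(roll)).
In Python, from cell import sense, vision, arm gives the robot as it stands. The module is installed in compiled form; this text tells all that it offers.
- The arm moves only by the tool move_arm, never from a script. Its argument "targets" is text: rows parted by semicolons, each of 7 numbers parted by spaces: the opening, from -1 (shut) to 1 (fully open), then the shift along the tool's x, y, z in m, then the turn, a rotation vector about the tool's x, y, z in degrees. A call has exactly 10 rows; each row is the pose to reach, as a shift and turn from the pose measured when the call began, along the tool's axes at that moment; what a row does not reach only later rows make up. A row lasts 1/10 s, in which the tool goes at most 50 mm and 8.59 degrees, less where a joint would pass 70% of its speed; a pose out of reach is approached as far as the arm can. A call with a gripper value outside its range is refused whole. The fingers move at their own pace and stop on an object; the grip force is fixed at half the most. Time passes only in rows, so rows that repeat a pose let the fingers close, or fill a call up. It gives the time, the measured TCP pose, the force and the opening at its end, in the units of the state.
- sense(): the state, without advancing time (a new reading comes with each control period).
- vision.capture(name): name is "scene" or "side" or "wrist"; returns the picture (400x640x3 uint8, red, green, blue); there is no depth.
- vision.camera_info(name): a dict with "fx", "fy", "cx", "cy" (pixels), "k1" (the pictures are not rectified: a ray, as slopes to the right and down, at radius r is drawn at 1 + k1 r^2 times it, then the intrinsics apply), "eye" and "attitude" of the camera in the world. Camera axes: x right, y down, z forward; pixel columns grow to the right and rows downward; lengths in m; the calibration is good to about 2 mm. A picture is of the moment at which its call begins: read the wrist's pose just before it. camera_info takes no time and is no camera call; for the wrist camera it gives the pose at the moment of the call.
- arm.job_done(): hands the job in, once; it reports no verdict.
The state is a dict: "time": time; "q": joint angles; "dq": joint speeds; "tau": joint torques, N m; "eef_pos": TCP position; "ee_rot": TCP orientation; "wrist_force": force on the tool from outside, world axes, zero at the start; "wrist_torque": the same for the moment, N m; "opening": finger opening in m.
Only numpy, scipy, OpenCV 4.12 (cv2) and the standard library are available. Lean on these libraries where they do the work, as an engineer would, in place of code of your own. Each camera call takes 0.05 s, during which the arm holds its last target.

## Task

Two bangles lie on the embroidery stall's table beside a thick and a thin sizing post. Sort them by fit: put each bangle over the thickest post that its hole will slide down, so that each post ends with one bangle lying flat on its base, and let go.

Things in the scene. Friction and masses are not known exactly. Their poses are not given: they have to be found in the camera images.
- wide_bangle: Loose magenta-pink bangle, a plain rigid ring lying flat: outer diameter 68 mm, hole 58 mm, 26 mm tall, about 45 g. Origin at its centre, 13 mm above its underside; z is the axis of its hole. It slides down either post.
- narrow_bangle: Loose yellow thick-walled bangle, a plain rigid ring lying flat: outer diameter 64 mm, hole 40 mm, 26 mm tall, about 55 g. Origin at its centre, 13 mm above its underside; z is the axis of its hole. It slides down the thin post only.
- thick_post: Fixed upright pale wood post, 46 mm in diameter, on a dark round base 64 mm in diameter and 14 mm high. The post is cylindrical up to 52 mm above the table, then tapers to a blunt 16 mm tip at 85 mm. Origin on the post's axis at table height, z up.
- thin_post: Fixed upright pale wood post, 28 mm in diameter, on a dark round base 64 mm in diameter and 14 mm high. The post is cylindrical up to 52 mm above the table, then tapers to a blunt 16 mm tip at 85 mm. Origin on the post's axis at table height, z up.

How it is judged:
At the end, for the whole second after the job is handed in: The wide-holed bangle is round the thick post and the narrow-holed one round the thin post, each resting flat on the post's base (centre within 12 mm of the post's axis, 20 to 34 mm above the table, tilted less than about 10 degrees), at rest and let go (horizontal distance between wide_bangle and thick_post below 0.012 m and z of wide_bangle in the frame of thick_post between 0.02 and 0.034 m and angle between the z axis of wide_bangle and the z axis of thick_post, either way round below 0.17 rad and linear speed of each of wide_bangle, narrow_bangle below 0.02 m/s and horizontal distance between narrow_bangle and thin_post below 0.012 m and z of narrow_bangle in the frame of thin_post between 0.02 and 0.034 m and angle between the z axis of narrow_bangle and the z axis of thin_post, either way round below 0.17 rad); the robot touches nothing.
It also fails if it takes over 54 s, if anything falls off the work surface, if the arm or the gripper's body presses on something with over 40 N, if the wrist force passes 120 N, or if a joint passes its speed limit or range.

## Working session

There is one attempt and no reset: what is moved stays moved. The work goes in short steps, Python scripts to look and compute and a tool call to move; the robot and the scene stay as the last step left them, time stands still between calls to the robot, and variables do not carry over. Pictures are saved under pics/ and viewed, and the job is handed in when it is done.

Besides the shell and the picture viewer there is one more tool, called after "Call:" as name(argument=value, ...) on one line, values as JSON. move_arm: Moves the arm, as the interface text tells. Its arguments: {"type":"object","properties":{"targets":{"type":"string"}},"required":["targets"]}

```bash
mkdir -p pics; python3 - <<'E'
from cell import sense, vision, arm
import cv2
s=sense()
for k in s: print(k,s[k])
print(arm.hold_point_z)
for n in("scene","side","wrist"):
    print(n,vision.camera_info(n))
    im=vision.capture(n); cv2.imwrite(f"pics/{n}0.png",im[:,:,::-1])
E
```

```text
time 0.0
q [ 1.05182106  0.41189289 -0.01268592  1.59705635  0.00561274  1.13431661
 -0.08221669]
dq [ 0.00041939  0.00059745  0.00060659  0.00036513 -0.00168924 -0.00078993
 -0.00020795]
tau [ 4.27467294e-04 -5.87941182e+01  6.42230585e-01 -2.91072589e+01
 -5.35485498e-02  1.82750338e-02  1.65677825e-04]
eef_pos [ 0.27200561 -0.56212702  0.22180857]
ee_rot [-1.57242810e+00 -1.38468576e-04 -2.69082779e+00]
wrist_force [ 0.33051494 -0.48735817 -0.36825756]
wrist_torque [-0.00980069 -0.03797434 -0.00974318]
opening 0.08767136678052374
0.0187
scene {'fx': 422.14798099664847, 'fy': 422.14798099664847, 'cx': 324.8737871852732, 'cy': 192.54411084628052, 'k1': 0.006960320266917005, 'eye': array([1.11114648, 0.14598796, 0.6711517 ]), 'attitude': array([-2.39253735, -0.00528213,  1.80967606])}
side {'fx': 386.29262640616224, 'fy': 386.29262640616224, 'cx': 323.60878825842195, 'cy': 201.03432917561486, 'k1': 0.023459148830583712, 'eye': array([ 0.36379243, -0.53809107,  0.61662386]), 'attitude': array([-2.36866417, -0.00557639, -0.29934038])}
wrist {'fx': 327.8871150629348, 'fy': 327.8871150629348, 'cx': 322.9147216003787, 'cy': 199.656852379773, 'k1': -0.05980683666835447, 'eye': array([ 0.34557159, -0.52684314,  0.38336143]), 'attitude': array([ 2.83947569e+00,  1.37000524e-03, -1.12008329e+00])}
```

View pics/scene0.png

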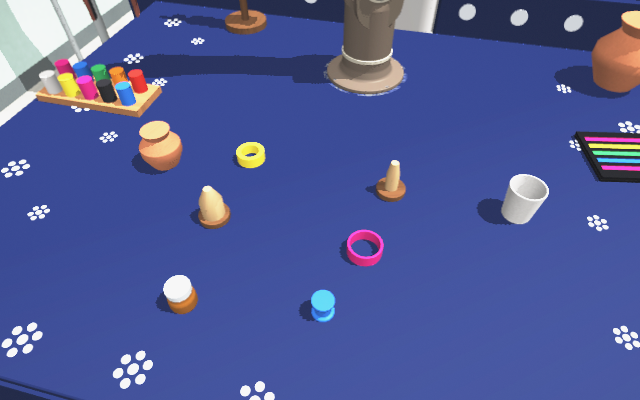

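View pics/side0.png

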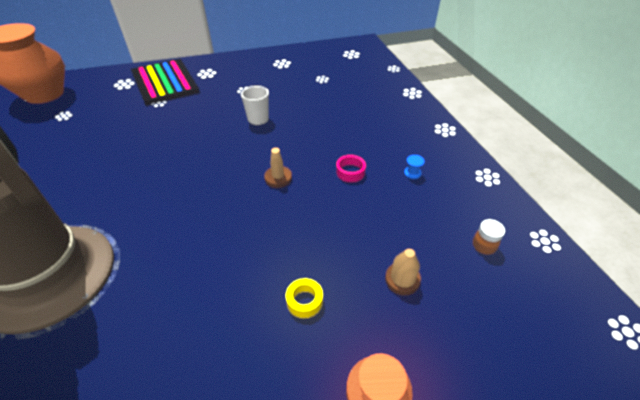

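View pics/wrist0.png

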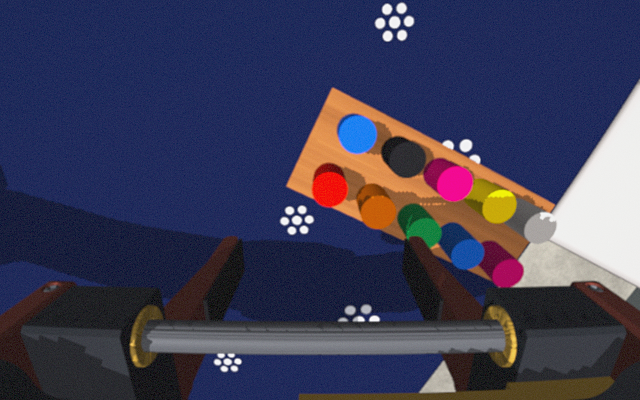

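The scene view shows the yellow bangle at about (250,155), the magenta one at (365,248), the thick post at (212,208) and the thin post at (392,185). In the side view they are at (304,298), (351,169), (404,275) and (278,170). The wrist sees only the spool tray. Next I measure the positions.

```bash
cat > h.py <<'E'
import numpy as np, cv2
from scipy.spatial.transform import Rotation as R
from scipy.optimize import least_squares
def cast(info,uv,z):
    uv=np.atleast_2d(np.asarray(uv,float))
    d=np.c_[(uv[:,0]-info['cx'])/info['fx'],(uv[:,1]-info['cy'])/info['fy']]
    p=d.copy()
    for _ in range(8): p=d/(1+info['k1']*(p**2).sum(1))[:,None]
    w=np.c_[p,np.ones(len(p))]@R.from_euler('xyz',info['attitude']).as_matrix().T
    e=np.asarray(info['eye']); t=(z-e[2])/w[:,2]
    return e+w*t[:,None]
def blob(im,lo,hi,roi):
    x0,y0,x1,y1=roi
    hsv=cv2.cvtColor(im[y0:y1,x0:x1],cv2.COLOR_RGB2HSV)
    m=cv2.inRange(hsv,np.array(lo),np.array(hi))
    c,_=cv2.findContours(m,cv2.RETR_EXTERNAL,cv2.CHAIN_APPROX_NONE)
    if not c: return None
    c=max(c,key=cv2.contourArea)
    return c[:,0,:]+[x0,y0], cv2.contourArea(c)
def hullc(c):
    M=cv2.moments(cv2.convexHull(c.astype(np.int32)).astype(np.float32)); return np.array([M['m10']/M['m00'],M['m01']/M['m00']])
def circ(xy,r=None):
    c0=xy.mean(0)
    if r: f=least_squares(lambda p:np.hypot(*(xy-p).T)-r,c0,loss='soft_l1',f_scale=.001)
    else: f=least_squares(lambda p:np.hypot(*(xy-p[:2]).T)-p[2],[*c0,.03],loss='soft_l1',f_scale=.001)
    return f.x,np.sqrt(np.mean(f.fun**2))
E
python3 - <<'E'
from h import *
from cell import vision
for n,rois in (("scene",dict(y=(220,130,280,180),m=(335,215,400,280),thick=(190,175,240,235),thin=(365,150,415,205))),("side",dict(y=(270,265,340,330),m=(325,145,380,195),thick=(375,240,435,305),thin=(255,140,300,195)))):
    im=cv2.imread(f"pics/{n}0.png")[:,:,::-1].copy(); I=vision.camera_info(n)
    for k,lo,hi in (("y",(20,120,80),(35,255,255)),("m",(150,120,80),(178,255,255))):
        c,a=blob(im,lo,hi,rois[k]); u=hullc(c); print(n,k,a,u,cast(I,u,.013)[0].round(4))
    for k in("thick","thin"):
        x0,y0,x1,y1=rois[k]; hsv=cv2.cvtColor(im[y0:y1,x0:x1],cv2.COLOR_RGB2HSV)
        m=cv2.inRange(hsv,np.array((0,60,30)),np.array((28,255,255)))
        c,_=cv2.findContours(m,cv2.RETR_EXTERNAL,cv2.CHAIN_APPROX_NONE); c=max(c,key=cv2.contourArea)[:,0]+[x0,y0]
        # lowest pixels per column = front silhouette of the base at z=0
        low=np.array([[x,c[c[:,0]==x,1].max()+.5] for x in np.unique(c[:,0])],float)[2:-2]
        f=circ(cast(I,low,0)[:,:2],.032); 
        top=c[c[:,1]<=c[:,1].min()+1].mean(0)
        print(n,k,c.min(0),c.max(0),f[0].round(4),f[1].round(4),'tipback',top,cast(I,top,.085)[0].round(4))
E
```

```text
scene y 566.0 [250.25364182 154.53984576] [ 0.4406 -0.1919  0.013 ]
scene m 1044.5 [364.44507131 247.49443661] [0.6361 0.1113 0.013 ]
scene thick [198 188] [229 228] [ 0.6227 -0.2031] 0.0008 tipback [212.33333333 188.66666667] [ 0.6229 -0.1907  0.085 ]
scene thin [376 163] [404 201] [0.4627 0.1373] 0.001 tipback [391.33333333 163.66666667] [0.4707 0.1318 0.085 ]
side y 1168.0 [303.92859135 297.61436541] [ 0.4379 -0.1924  0.013 ]
side m 664.0 [350.45136852 167.77370479] [0.6345 0.1108 0.013 ]
side thick [386 249] [419 294] [ 0.6006 -0.2537] 0.0081 tipback [409.         249.33333333] [ 0.6255 -0.1964  0.085 ]
side thin [265 148] [290 186] [0.4637 0.1432] 0.0013 tipback [275.5  148.25] [0.4657 0.1433 0.085 ]
```

```bash
cat >> h.py <<'E'
def go(target, yaw=-np.pi/2):
    from cell import sense
    s=sense(); R0=R.from_euler('xyz',s['ee_rot']); R1=R.from_euler('xyz',[-np.pi/2,0,yaw])
    d=R0.inv().apply(np.array(target)-s['eef_pos'])
    print('t',round(s['time'],2),'pos',s['eef_pos'].round(4),'open',round(s['opening'],4),'F',np.round(s['wrist_force'],1),'| shift',d.round(4),'turn',(R0.inv()*R1).as_rotvec(degrees=True).round(2))
E
python3 -c "
from h import *
go([.439,-.192,.2])"
```

```text
t 0.15 pos [ 0.2721 -0.5622  0.222 ] open 0.0881 F [-0.   0.6 -0.8] | shift [-0.3115  0.0223 -0.2605] turn [ 6.000e-02 -6.417e+01 -3.000e-02]
```

Call:
move_arm(targets="1 -0.031 0.002 -0.026 0 -6.4 0; 1 -0.062 0.004 -0.052 0 -12.8 0; 1 -0.093 0.006 -0.078 0 -19.2 0; 1 -0.125 0.009 -0.104 0 -25.6 0; 1 -0.156 0.011 -0.130 0 -32 0; 1 -0.187 0.013 -0.156 0 -38.5 0; 1 -0.218 0.015 -0.182 0 -45 0; 1 -0.249 0.018 -0.208 0 -51.3 0; 1 -0.280 0.02 -0.234 0 -57.7 0; 1 -0.3115 0.022 -0.2605 0 -64.2 0")

```text
time: 1.15
eef_pos: [0.4392, -0.1906, 0.2002]
ee_rot: [-1.571, 0.001, -1.566]
wrist_force: [0.2, -0.5, 0.5]
opening: 0.0877
```

```bash
python3 - <<'E'
from h import *
from cell import vision
import json
I=vision.camera_info("wrist"); im=vision.capture("wrist"); cv2.imwrite("pics/wrist1.png",im[:,:,::-1]); print(I['eye'],I['attitude'])
json.dump({k:np.asarray(v).tolist() for k,v in I.items()},open('w1.json','w'))
go([.439,-.192,.2])
E
```

```text
[ 0.43818471 -0.10870772  0.36176494] [ 2.83977699e+00 -3.47280883e-04  4.69230319e-03]
t 1.2 pos [ 0.442  -0.1835  0.2003] open 0.0879 F [2.  5.8 0.4] | shift [ 0.0084  0.0002 -0.0032] turn [-0.06  1.08 -0.23]
```

View pics/wrist1.png

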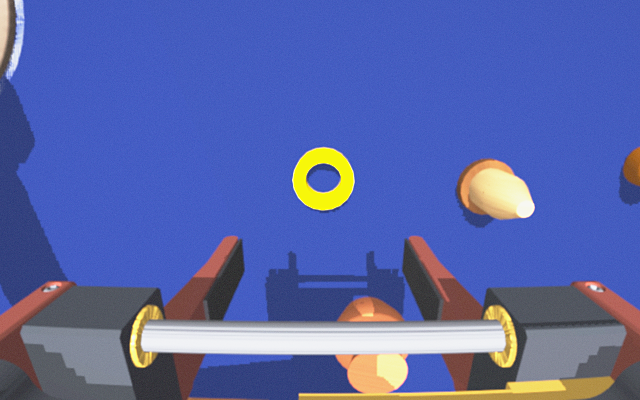

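The wrist view shows the yellow ring at (323,179) and the thick post's base at about (487,188). The vase is lower, near (375,340).

```bash
python3 - <<'E'
from h import *
from cell import vision
def an(im,I,tag):
    c,a=blob(im,(20,150,80),(35,255,255),(270,130,380,230)); u=hullc(c); print(tag,'yellow',u,cast(I,u,.02)[0].round(4), circ(cast(I,c,.026)[:,:2]))
    hsv=cv2.cvtColor(im[140:235,445:550],cv2.COLOR_RGB2HSV); 
    m=cv2.inRange(hsv,np.array((0,60,60)),np.array((28,255,255)))
    c,_=cv2.findContours(m,cv2.RETR_EXTERNAL,cv2.CHAIN_APPROX_NONE); c=max(c,key=cv2.contourArea)[:,0]+[445,140]
    l=c[(c[:,0]<485)]; print('thick base', circ(cast(I,l,.014)[:,:2],.032), circ(cast(I,l,.0)[:,:2],.032),l.min(0),l.max(0))
    t=blob(im,(0,0,225),(30,90,255),(510,195,545,225)); 
    if t: print('tip',hullc(t[0]),t[1],cast(I,hullc(t[0]),.085)[0])
import json
I=json.load(open('w1.json')); an(cv2.imread('pics/wrist1.png')[:,:,::-1].copy(),I,'w1')
I=vision.camera_info("wrist"); im=vision.capture("wrist"); cv2.imwrite("pics/wrist2.png",im[:,:,::-1]); an(im,I,'w2')
cv2.imwrite("pics/w2c.png",cv2.resize(im[120:240,260:560,::-1],None,fx=2.6,fy=2.6))
go([.439,-.192,.1])
E
```

```text
w1 yellow [323.00440218 178.79450608] [ 0.4388 -0.1917  0.02  ] (array([ 0.43882433, -0.1911711 ,  0.03186817]), np.float64(0.0008298016440798132))
thick base (array([ 0.62032423, -0.20005931]), np.float64(0.000658175184705119)) (array([ 0.62604636, -0.20397701]), np.float64(0.0006206091028192428)) [457 159] [484 213]
tip [521.64578408 204.92710796] 367.0 [ 0.61950345 -0.19906344  0.085     ]
w2 yellow [319.94657664 185.58653163] [ 0.4388 -0.1917  0.02  ] (array([ 0.43884597, -0.19095882,  0.03198314]), np.float64(0.0008841815946367015))
thick base (array([ 0.62034512, -0.20026894]), np.float64(0.0007807121916642041)) (array([ 0.62600287, -0.20424717]), np.float64(0.0009826924675482855)) [453 168] [484 222]
tip [517.8312381  210.39504762] 357.0 [ 0.62021785 -0.19449303  0.085     ]
t 1.25 pos [ 0.4409 -0.1865  0.2003] open 0.0879 F [ 0.3  0.  -0.6] | shift [ 0.0058  0.1003 -0.002 ] turn [-0.02  0.67 -0.18]
```

View pics/w2c.png

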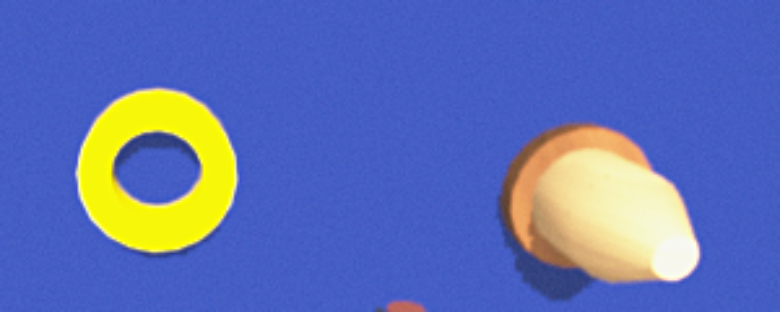

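The crop shows the yellow ring and thick-post base clearly. They come out at yellow (0.439,-0.191) and thick post (0.620,-0.200). I now move down over yellow.

```bash
python3 -c "
from h import *
go([.4388,-.1915,.055])"
```

```text
t 1.25 pos [ 0.4409 -0.1865  0.2003] open 0.0879 F [ 0.3  0.  -0.6] | shift [ 0.0054  0.1453 -0.0022] turn [-0.02  0.67 -0.18]
```

Call:
move_arm(targets="1 0.002 0.02 -0.001 0 0.3 0; 1 0.004 0.045 -0.002 0 0.7 -0.2; 1 0.0054 0.07 -0.0022 0 0.7 -0.2; 1 0.0054 0.095 -0.0022 0 0.7 -0.2; 1 0.0054 0.115 -0.0022 0 0.7 -0.2; 1 0.0054 0.13 -0.0022 0 0.7 -0.2; 1 0.0054 0.14 -0.0022 0 0.7 -0.2; 1 0.0054 0.145 -0.0022 0 0.7 -0.2; 1 0.0054 0.145 -0.0022 0 0.7 -0.2; 1 0.0054 0.145 -0.0022 0 0.7 -0.2")

```text
time: 2.25
eef_pos: [0.4392, -0.1917, 0.0558]
ee_rot: [-1.57, -0.001, -1.572]
wrist_force: [0.3, -0.8, -0.3]
opening: 0.088
```

```bash
python3 -c "
from h import *
go([.4388,-.1915,.005])"
```

```text
t 2.25 pos [ 0.4392 -0.1917  0.0558] open 0.088 F [ 0.3 -0.8 -0.3] | shift [-0.0002  0.0508 -0.0004] turn [-0.06 -0.04  0.04]
```

Call:
move_arm(targets="1 0 0.012 0 0 0 0; 1 0 0.025 0 0 0 0; 1 0 0.037 0 0 0 0; 1 0 0.045 0 0 0 0; 1 0 0.05 0 0 0 0; 1 0 0.05 0 0 0 0; 1 0 0.05 0 0 0 0; -1 0 0.05 0 0 0 0; -1 0 0.05 0 0 0 0; -1 0 0.05 0 0 0 0")

```text
time: 3.25
eef_pos: [0.4394, -0.1919, 0.0061]
ee_rot: [-1.569, -0.001, -1.572]
wrist_force: [-0.2, -1.2, -1.0]
opening: 0.0673
```

Call:
move_arm(targets="-1 0 0 0 0 0 0; -1 0 0 0 0 0 0; -1 0 0 0 0 0 0; -1 0 0 0 0 0 0; -1 0 0 0 0 0 0; -1 0 -0.01 0 0 0 0; -1 0 -0.02 0 0 0 0; -1 0 -0.03 0 0 0 0; -1 0 -0.04 0 0 0 0; -1 0 -0.05 0 0 0 0")

```text
time: 4.25
eef_pos: [0.4395, -0.1919, 0.0573]
ee_rot: [-1.569, -0.001, -1.572]
wrist_force: [0.1, -0.4, -0.2]
opening: 0.0642
```

```bash
python3 - <<'E'
from h import *
from cell import vision
import json
go([.439,-.192,.2])
I=vision.camera_info("wrist"); im=vision.capture("wrist"); cv2.imwrite("pics/wrist3.png",im[:,:,::-1])
im=vision.capture("side"); cv2.imwrite("pics/side3.png",im[:,:,::-1])
E
```

```text
t 4.25 pos [ 0.4395 -0.1919  0.0573] open 0.0642 F [ 0.1 -0.4 -0.2] | shift [ 0.0003 -0.1427 -0.0002] turn [-0.13 -0.05  0.08]
```

View pics/wrist3.png

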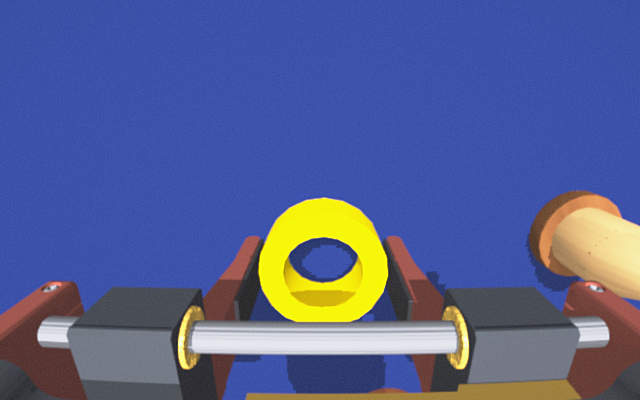

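View pics/side3.png

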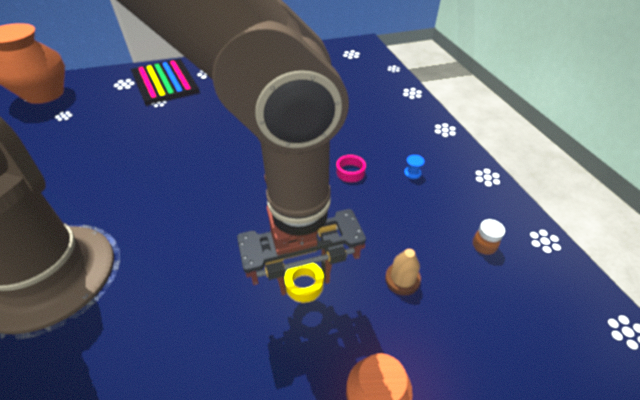

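Both views show yellow held level: opening 64 mm, ring centred near (323,260) in the wrist view. Next I lift and go beside the thin post to measure it from above.

```bash
python3 - <<'E'
from h import *
from cell import vision
I=vision.camera_info("wrist"); im=cv2.imread("pics/wrist3.png")[:,:,::-1].copy()
c,a=blob(im,(20,120,80),(35,255,255),(200,150,440,325))
for z in(.064,.077):
  w=cast(I,c,z)[:,:2]; f=circ(w,.032); print(z,f)
up=c[c[:,1]<262]; print('upper rim', circ(cast(I,up,.077)[:,:2],.032))
go([.465,.05,.2])
E
```

```text
0.064 (array([ 0.43945514, -0.19575368]), np.float64(0.004121259106792158))
0.077 (array([ 0.43949307, -0.18915664]), np.float64(0.001652150900656242))
upper rim (array([ 0.43948212, -0.1870442 ]), np.float64(0.0014222633814061497))
t 4.35 pos [ 0.4403 -0.1922  0.0578] open 0.0643 F [ 0.2 -0.2 -0.4] | shift [-0.2419 -0.1426  0.025 ] turn [-0.23 -0.06  0.13]
```

Call:
move_arm(targets="-1 0 -0.02 0 0 0 0; -1 0 -0.05 0 0 0 0; -1 -0.02 -0.085 0.003 0 0 0; -1 -0.055 -0.115 0.007 0 0 0; -1 -0.095 -0.135 0.011 0 0 0; -1 -0.14 -0.143 0.015 0 0 0; -1 -0.18 -0.143 0.019 0 0 0; -1 -0.215 -0.143 0.022 0 0 0; -1 -0.235 -0.143 0.025 0 0 0; -1 -0.242 -0.143 0.025 0 0 0")

```text
time: 5.35
eef_pos: [0.4649, 0.0524, 0.2003]
ee_rot: [-1.567, -0.001, -1.568]
wrist_force: [-0.3, 0.0, -0.4]
opening: 0.0643
```

Call:
move_arm(targets="-1 0 0 0 0 0 0; -1 0 0 0 0 0 0; -1 0 0 0 0 0 0; -1 0 0 0 0 0 0; -1 0 0 0 0 0 0; -1 0 0 0 0 0 0; -1 0 0 0 0 0 0; -1 0 0 0 0 0 0; -1 0 0 0 0 0 0; -1 0 0 0 0 0 0")

```text
time: 6.35
eef_pos: [0.4649, 0.0524, 0.2003]
ee_rot: [-1.567, -0.001, -1.568]
wrist_force: [0.2, 0.4, 0.0]
opening: 0.0646
```

```bash
python3 - <<'E'
from h import *
from cell import vision
import json
go([.465,.14,.2])
I=vision.camera_info("wrist"); im=vision.capture("wrist"); cv2.imwrite("pics/wrist4.png",im[:,:,::-1])
json.dump({k:np.asarray(v).tolist() for k,v in I.items()},open('w4.json','w'))
E
```

```text
t 6.35 pos [0.4649 0.0524 0.2003] open 0.0646 F [0.2 0.4 0. ] | shift [-0.0875  0.0002  0.0003] turn [-0.24  0.14  0.09]
```

View pics/wrist4.png

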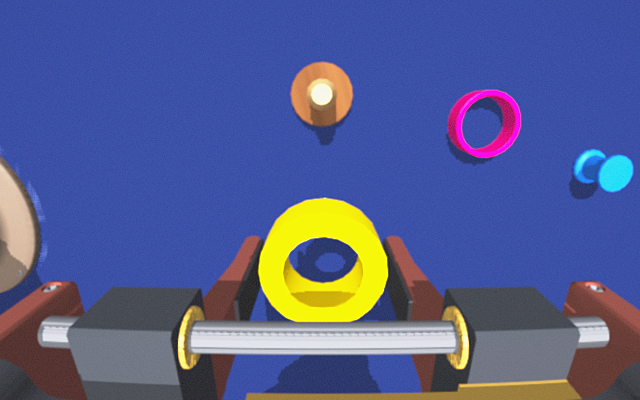

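The thin post is seen almost end-on at (321,94), with the held yellow ring at (323,260). The magenta ring is at (485,124).

```bash
python3 - <<'E'
from h import *
import json
I=json.load(open('w4.json')); im=cv2.imread("pics/wrist4.png")[:,:,::-1].copy()
c,a=blob(im,(0,60,60),(28,255,255),(275,50,370,140)); u=hullc(c); w=cast(I,c,.014)[:,:2]; print('thin',u,cast(I,u,.01)[0],circ(w,.032),circ(w))
t=blob(im,(0,0,225),(60,150,255),(300,75,345,115)); print('tip',hullc(t[0]),t[1],cast(I,hullc(t[0]),.085)[0])
c,a=blob(im,(150,120,80),(178,255,255),(435,75,540,175)); u=hullc(c);print('mag',cast(I,u,.013)[0],cast(I,u,.02)[0],circ(cast(I,c,.026)[:,:2]),circ(cast(I,c,.026)[:,:2],.034))
go([.465,.14,.13])
E
```

```text
thin [321.45113152  93.78637805] [0.46355034 0.13824301 0.01      ] (array([0.46351865, 0.13745922]), np.float64(0.0012269590483397167)) (array([0.4635211 , 0.13752618, 0.03082215]), np.float64(0.0003345865662741597))
tip [323.7962963   89.02052052] 512.5 [0.46536891 0.14119042 0.085     ]
mag [0.63595171 0.11071984 0.013     ] [0.63248443 0.11120154 0.02      ] (array([0.63000648, 0.11070023, 0.03649814]), np.float64(0.0017953240140488758)) (array([0.63104441, 0.11055829]), np.float64(0.0029862185173289563))
t 6.4 pos [0.4649 0.0525 0.2003] open 0.0645 F [-0.8  0.2 -0.3] | shift [-0.0876  0.0702  0.0001] turn [-0.24  0.14  0.09]
```

```bash
python3 - <<'E'
from h import *
go([.4635,.137,.12])
E
```

```text
t 6.4 pos [0.4649 0.0525 0.2003] open 0.0645 F [-0.8  0.2 -0.3] | shift [-0.0847  0.0802 -0.0015] turn [-0.24  0.14  0.09]
```

Call:
move_arm(targets="-1 -0.015 0 0 -0.2 0 0; -1 -0.035 0 -0.001 -0.2 0.1 0.1; -1 -0.055 0.01 -0.0015 -0.2 0.1 0.1; -1 -0.073 0.025 -0.0015 -0.2 0.1 0.1; -1 -0.083 0.045 -0.0015 -0.2 0.1 0.1; -1 -0.085 0.06 -0.0015 -0.2 0.1 0.1; -1 -0.085 0.072 -0.0015 -0.2 0.1 0.1; -1 -0.085 0.08 -0.0015 -0.2 0.1 0.1; -1 -0.085 0.08 -0.0015 -0.2 0.1 0.1; -1 -0.085 0.08 -0.0015 -0.2 0.1 0.1")

```text
time: 7.4
eef_pos: [0.4638, 0.1372, 0.1205]
ee_rot: [-1.57, 0.0, -1.57]
wrist_force: [0.7, 0.9, -0.5]
opening: 0.0642
```

```bash
python3 - <<'E'
from h import *
from cell import vision
go([.4635,.137,.07])
for n in("side","wrist","scene"):
    im=vision.capture(n); 
    if n=="side": im=cv2.resize(im[100:250,180:400],None,fx=3.4,fy=3.4)
    if n=="scene": im=cv2.resize(im[60:260,280:520],None,fx=3,fy=3)
    cv2.imwrite(f"pics/{n}5.png",im[:,:,::-1])
E
```

```text
t 7.4 pos [0.4638 0.1372 0.1205] open 0.0642 F [ 0.7  0.9 -0.5] | shift [ 0.0002  0.0505 -0.0003] turn [-0.06  0.02 -0.02]
```

View pics/side5.png

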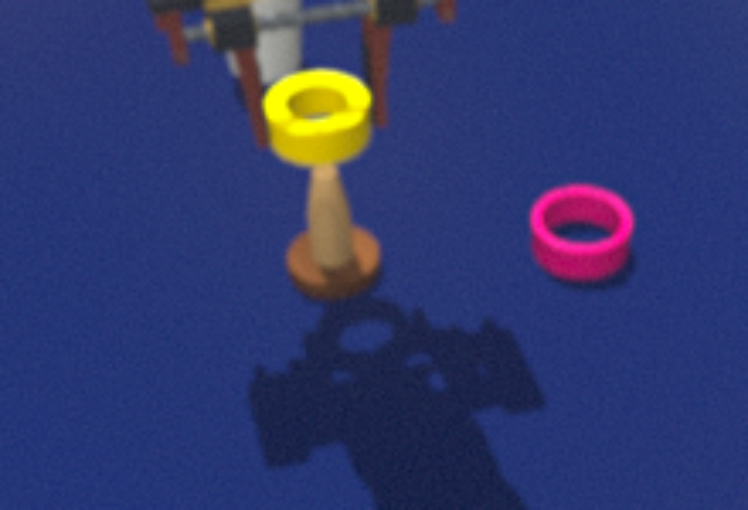

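View pics/wrist5.png

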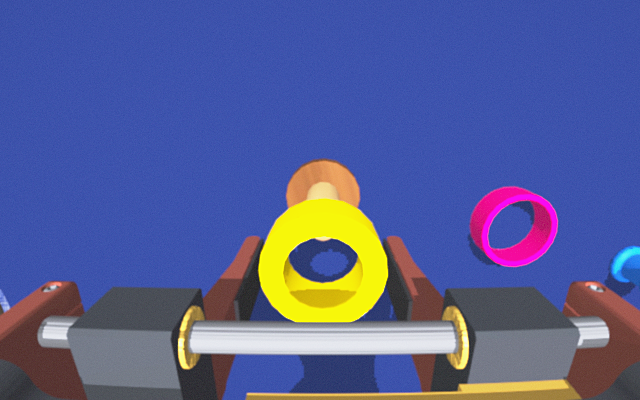

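View pics/scene5.png

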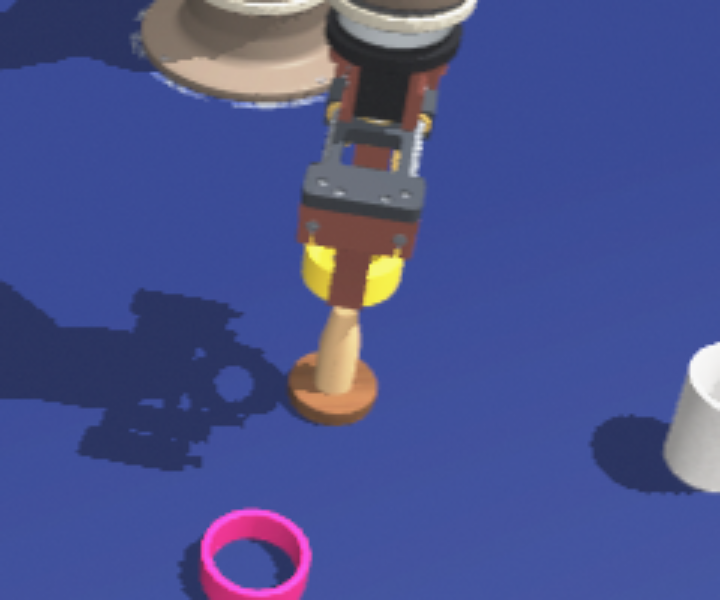

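The side view has the ring at (318,115) directly above the post tip at (325,170), and the scene view agrees. I descend 50 mm first and watch the force.

Call:
move_arm(targets="-1 0 0.006 0 0 0 0; -1 0 0.012 0 0 0 0; -1 0 0.018 0 0 0 0; -1 0 0.024 0 0 0 0; -1 0 0.03 0 0 0 0; -1 0 0.036 0 0 0 0; -1 0 0.042 0 0 0 0; -1 0 0.048 0 0 0 0; -1 0 0.05 0 0 0 0; -1 0 0.05 0 0 0 0")

```text
time: 8.55
eef_pos: [0.4639, 0.1373, 0.0705]
ee_rot: [-1.57, 0.0, -1.57]
wrist_force: [-0.4, -0.2, -0.3]
opening: 0.0644
```

```bash
python3 - <<'E'
from h import *
from cell import vision
go([.4635,.137,.022])
im=vision.capture("wrist"); cv2.imwrite(f"pics/wrist6.png",im[:,:,::-1])
E
```

```text
t 8.55 pos [0.4639 0.1373 0.0705] open 0.0644 F [-0.4 -0.2 -0.3] | shift [ 0.0003  0.0485 -0.0004] turn [-0.07  0.03 -0.02]
```

View pics/wrist6.png

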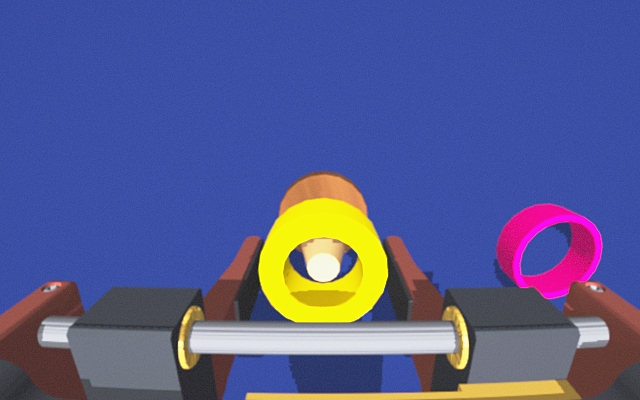

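The post tip at (323,267) sits inside the hole centred at (325,260), and no force shows. I lower to just above the base, then open.

Call:
move_arm(targets="-1 0 0.006 0 0 0 0; -1 0 0.013 0 0 0 0; -1 0 0.02 0 0 0 0; -1 0 0.027 0 0 0 0; -1 0 0.034 0 0 0 0; -1 0 0.04 0 0 0 0; -1 0 0.044 0 0 0 0; -1 0 0.047 0 0 0 0; -1 0 0.048 0 0 0 0; -1 0 0.048 0 0 0 0")

```text
time: 9.6
eef_pos: [0.4641, 0.1375, 0.0227]
ee_rot: [-1.569, 0.0, -1.57]
wrist_force: [-0.1, 0.1, -0.1]
opening: 0.0641
```

```bash
python3 - <<'E'
from h import *
from cell import vision
go([.4635,.137,.022])
im=vision.capture("side"); im=cv2.resize(im[100:250,180:400],None,fx=3.4,fy=3.4); cv2.imwrite(f"pics/side7.png",im[:,:,::-1])
E
```

```text
t 9.6 pos [0.4641 0.1375 0.0227] open 0.0641 F [-0.1  0.1 -0.1] | shift [ 0.0005  0.0007 -0.0006] turn [-0.1   0.03 -0.03]
```

View pics/side7.png

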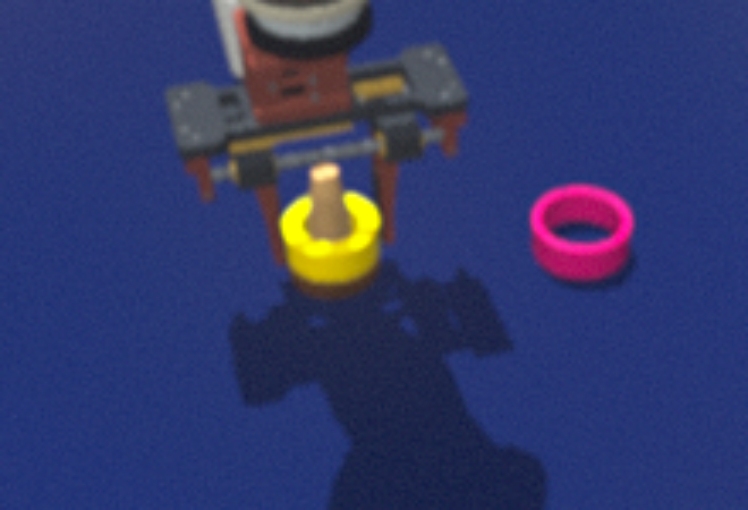

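Yellow at (330,240) is round the post, just above its base. I release and retreat straight up.

Call:
move_arm(targets="-0.5 0 0 0 0 0 0; 0 0 0 0 0 0 0; 0.5 0 0 0 0 0 0; 1 0 0 0 0 0 0; 1 0 0 0 0 0 0; 1 0 0 0 0 0 0; 1 0 0 0 0 0 0; 1 0 0 0 0 0 0; 1 0 0 0 0 0 0; 1 0 0 0 0 0 0")

```text
time: 10.65
eef_pos: [0.4642, 0.1375, 0.0229]
ee_rot: [-1.569, 0.0, -1.57]
wrist_force: [-0.0, 0.4, -0.4]
opening: 0.0881
```

Call:
move_arm(targets="1 0 -0.01 0 0 0 0; 1 0 -0.025 0 0 0 0; 1 0 -0.045 0 0 0 0; 1 0 -0.07 0 0 0 0; 1 0 -0.095 0 0 0 0; 1 0 -0.12 0 0 0 0; 1 0 -0.14 0 0 0 0; 1 0 -0.15 0 0 0 0; 1 0 -0.155 0 0 0 0; 1 0 -0.155 0 0 0 0")

```text
time: 11.65
eef_pos: [0.4639, 0.1373, 0.1781]
ee_rot: [-1.568, 0.0, -1.57]
wrist_force: [0.7, 1.2, 0.4]
opening: 0.0882
```

```bash
python3 - <<'E'
from h import *
from cell import vision
im=vision.capture("side"); im=cv2.resize(im[100:250,180:400],None,fx=3.4,fy=3.4); cv2.imwrite(f"pics/side8.png",im[:,:,::-1])
go([.635,.111,.15])
E
```

```text
t 11.7 pos [0.4636 0.1372 0.1775] open 0.0882 F [ 0.5 -0.5 -0.1] | shift [0.0263 0.0277 0.1713] turn [-0.08  0.02 -0.01]
```

View pics/side8.png

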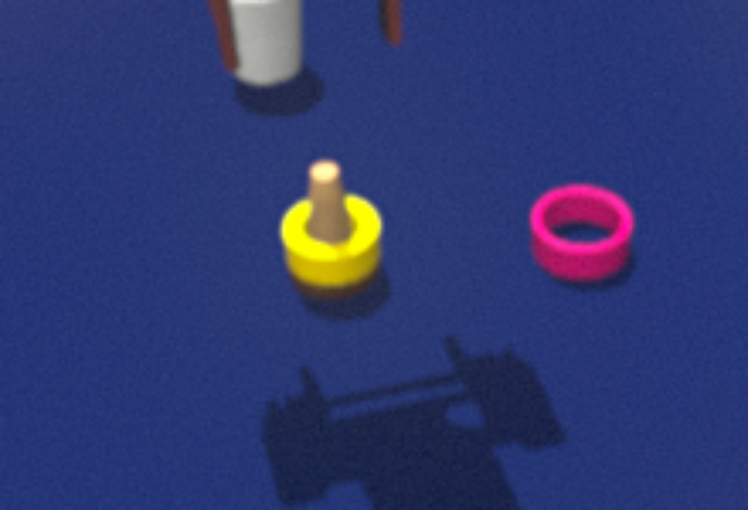

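Yellow lies flat on the base at (332,240) and has been let go. Now I move over magenta, which the earlier views put near (0.635,0.111).

Call:
move_arm(targets="1 0.002 0 0.015 0 0 0; 1 0.006 0 0.035 0 0 0; 1 0.01 0 0.06 0 0 0; 1 0.014 0 0.085 0 0 0; 1 0.018 0 0.11 0 0 0; 1 0.022 0 0.135 0 0 0; 1 0.025 0 0.155 0 0 0; 1 0.026 0 0.168 0 0 0; 1 0.026 0 0.171 0 0 0; 1 0.026 0 0.171 0 0 0")

```text
time: 12.7
eef_pos: [0.6347, 0.1111, 0.1763]
ee_rot: [-1.571, 0.0, -1.571]
wrist_force: [0.2, 0.1, 0.0]
opening: 0.088
```

```bash
python3 - <<'E'
from h import *
from cell import vision
I=vision.camera_info("wrist"); im=vision.capture("wrist"); cv2.imwrite("pics/wrist9.png",im[:,:,::-1])
c,a=blob(im,(150,120,80),(178,255,255),(240,100,410,320)); u=hullc(c);print('mag',u,a,cast(I,u,.013)[0],cast(I,u,.02)[0],circ(cast(I,c,.026)[:,:2]),circ(cast(I,c,.026)[:,:2],.034))
go([.635,.111,.05])
E
```

```text
mag [323.18552114 183.19247549] 3812.0 [0.63449506 0.10939066 0.013     ] [0.63448585 0.1111946  0.02      ] (array([0.63447991, 0.11160524, 0.03478119]), np.float64(0.0007668083510990657)) (array([0.63447971, 0.11142867]), np.float64(0.001096087443206255))
t 12.75 pos [0.6343 0.1114 0.1767] open 0.0879 F [-0.4 -0.3 -0.1] | shift [0.0004 0.1267 0.0008] turn [ 0.01  0.04 -0.01]
```

View pics/wrist9.png

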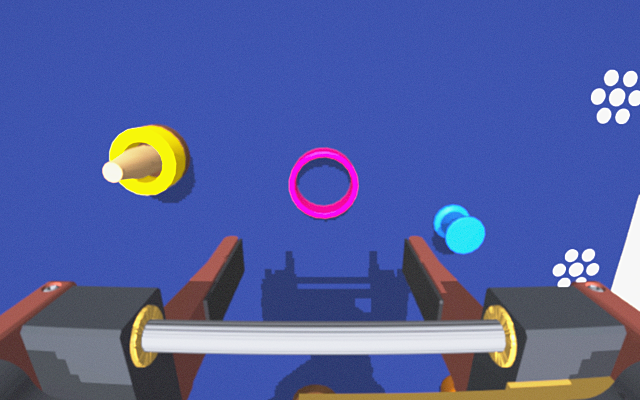

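The wrist view has magenta centred at (323,183), so it is at (0.6345,0.111). The blue knob at (460,230) is clear of the fingers. I descend and grip.

Call:
move_arm(targets="1 0 0.02 0 0 0 0; 1 0 0.045 0 0 0 0; 1 0 0.07 0 0 0 0; 1 0 0.095 0 0 0 0; 1 0 0.118 0 0 0 0; 1 0 0.138 0 0 0 0; 1 0 0.154 0 0 0 0; 1 0 0.165 0 0 0 0; 1 0 0.171 0 0 0 0; 1 0 0.171 0 0 0 0")

```text
time: 13.75
eef_pos: [0.6339, 0.1114, 0.0053]
ee_rot: [-1.572, 0.0, -1.57]
wrist_force: [-0.7, -1.1, -0.5]
opening: 0.0878
```

Call:
move_arm(targets="-1 0 0 0 0 0 0; -1 0 0 0 0 0 0; -1 0 0 0 0 0 0; -1 0 0 0 0 0 0; -1 0 0 0 0 0 0; -1 0 0 0 0 0 0; -1 0 0 0 0 0 0; -1 0 -0.008 0 0 0 0; -1 0 -0.018 0 0 0 0; -1 0 -0.03 0 0 0 0")

```text
time: 14.75
eef_pos: [0.6337, 0.1114, 0.0359]
ee_rot: [-1.572, 0.0, -1.57]
wrist_force: [0.6, -0.5, -0.7]
opening: 0.0681
```

```bash
python3 - <<'E'
from h import *
from cell import vision
im=vision.capture("wrist"); cv2.imwrite("pics/wrist10.png",im[:,:,::-1])
go([.62,-.11,.2])
E
```

```text
t 14.8 pos [0.6351 0.1118 0.0383] open 0.068 F [0.6 0.6 0.6] | shift [ 0.2217 -0.1619 -0.015 ] turn [-0.09  0.05 -0.04]
```

View pics/wrist10.png

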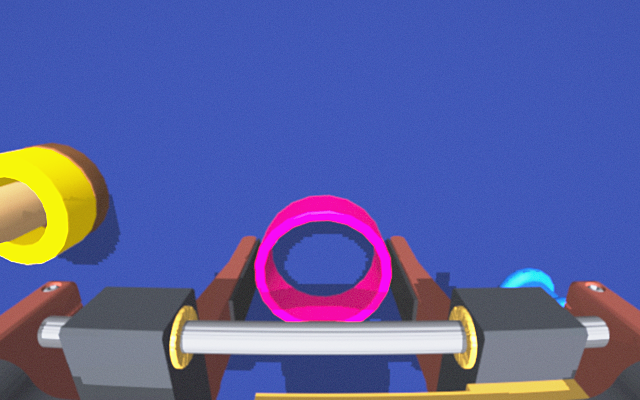

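Magenta is held level, centred at (323,262), with the opening at 68 mm. I lift and go just past the thick post so the wrist camera sees it from above.

Call:
move_arm(targets="-1 0 -0.025 0 0 0 0; -1 0 -0.06 0 0 0 0; -1 0.01 -0.1 0 0 0 0; -1 0.03 -0.13 -0.002 0 0 0; -1 0.06 -0.152 -0.005 0 0 0; -1 0.1 -0.162 -0.008 0 0 0; -1 0.145 -0.162 -0.011 0 0 0; -1 0.185 -0.162 -0.014 0 0 0; -1 0.212 -0.162 -0.015 0 0 0; -1 0.222 -0.162 -0.015 0 0 0")

```text
time: 15.8
eef_pos: [0.6195, -0.1146, 0.2005]
ee_rot: [-1.569, -0.001, -1.575]
wrist_force: [-0.1, 0.0, -1.3]
opening: 0.068
```

Call:
move_arm(targets="-1 0.015 0 0 0 0 0; -1 0.035 0 0 0 0 0; -1 0.06 0 0 0 0 0; -1 0.085 0 0 0 0 0; -1 0.11 0 0 0 0 0; -1 0.135 0 0 0 0 0; -1 0.155 0 0 0 0 0; -1 0.165 0 0 0 0 0; -1 0.17 0 0 0 0 0; -1 0.17 0 0 0 0 0")

```text
time: 16.8
eef_pos: [0.619, -0.2841, 0.2006]
ee_rot: [-1.569, -0.001, -1.575]
wrist_force: [-0.3, 0.6, -1.0]
opening: 0.0682
```

```bash
python3 - <<'E'
from h import *
from cell import vision
I=vision.camera_info("wrist"); im=vision.capture("wrist"); cv2.imwrite("pics/wrist11.png",im[:,:,::-1])
c,a=blob(im,(0,60,60),(28,255,255),(265,40,380,150)); u=hullc(c); w=cast(I,c,.014)[:,:2]; print('thick',u,a,cast(I,u,.01)[0],circ(w,.032),circ(w))
t=blob(im,(0,0,225),(60,150,255),(290,60,355,125)); 
if t:print('tip',hullc(t[0]),t[1],cast(I,hullc(t[0]),.085)[0])
go([.62,-.2,.12])
E
```

```text
thick [327.10029303  97.44838835] 2962.0 [ 0.62352407 -0.2017843   0.01      ] (array([ 0.62350505, -0.20253266]), np.float64(0.0012809766747007001)) (array([ 0.62350583, -0.20242109,  0.0307642 ]), np.float64(0.0003426103812871219))
tip [326.03204851  89.10899379] 1106.5 [ 0.62154308 -0.19533517  0.085     ]
t 16.85 pos [ 0.6191 -0.2833  0.2007] open 0.0683 F [-0.2 -0.   0.1] | shift [-0.0834  0.0806  0.0005] turn [-0.11 -0.17  0.02]
```

View pics/wrist11.png

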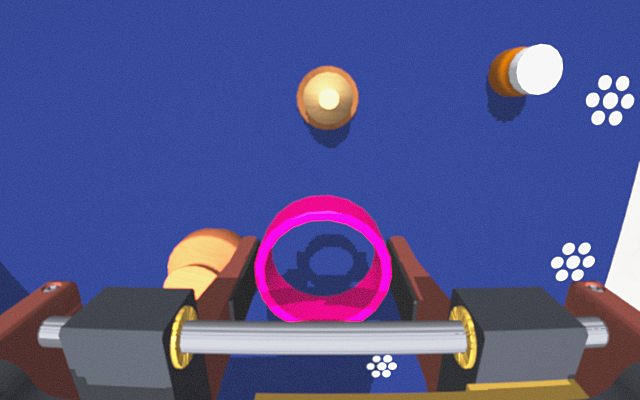

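The thick post is seen nearly end-on at (328,98). The held ring is at (323,260), and the amber jar at (525,70) is well away.

```bash
python3 - <<'E'
from h import *
from cell import vision
I=vision.camera_info("wrist"); print(cast(I,[328.7,98.7],.085))
go([.623,-.202,.12])
E
```

```text
[[ 0.62377831 -0.20201979  0.085     ]]
t 16.85 pos [ 0.6191 -0.2833  0.2007] open 0.0683 F [-0.2 -0.   0.1] | shift [-0.0814  0.0806  0.0035] turn [-0.11 -0.17  0.02]
```

Call:
move_arm(targets="-1 -0.015 0 0.001 0 0 0; -1 -0.035 0 0.002 0 0 0; -1 -0.055 0.01 0.0035 0 -0.2 0; -1 -0.072 0.025 0.004 0 -0.2 0; -1 -0.08 0.045 0.004 0 -0.2 0; -1 -0.0815 0.06 0.004 0 -0.2 0; -1 -0.0815 0.072 0.004 0 -0.2 0; -1 -0.0815 0.08 0.004 0 -0.2 0; -1 -0.0815 0.08 0.004 0 -0.2 0; -1 -0.0815 0.08 0.004 0 -0.2 0")

```text
time: 17.85
eef_pos: [0.6237, -0.2024, 0.1209]
ee_rot: [-1.569, -0.0, -1.571]
wrist_force: [0.0, -0.0, -0.5]
opening: 0.0686
```

```bash
python3 - <<'E'
from h import *
from cell import vision
go([.6234,-.202,.07])
for n in("side","scene"):
    im=vision.capture(n); 
    if n=="side": im=cv2.resize(im[170:330,300:500],None,fx=3.4,fy=3.4)
    if n=="scene": im=cv2.resize(im[100:270,130:330],None,fx=3.2,fy=3.2)
    cv2.imwrite(f"pics/{n}12.png",im[:,:,::-1])
E
```

```text
t 17.85 pos [ 0.6237 -0.2024  0.1209] open 0.0686 F [ 0.  -0.  -0.5] | shift [-0.0004  0.0509 -0.0004] turn [-0.12 -0.02  0.02]
```

View pics/side12.png

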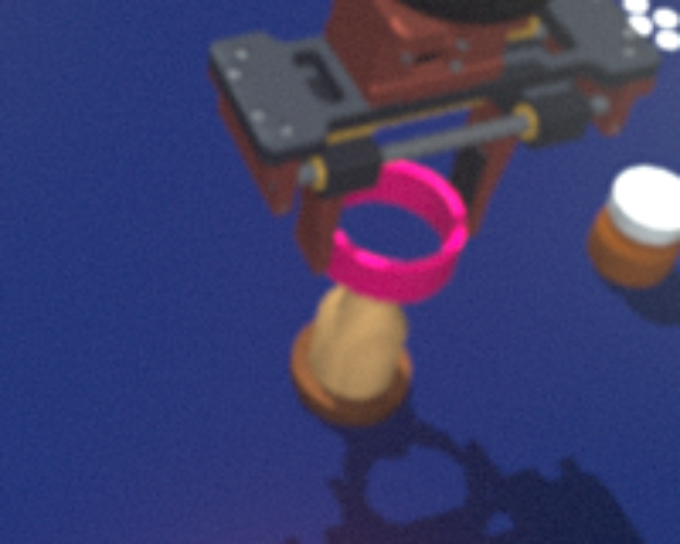

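View pics/scene12.png

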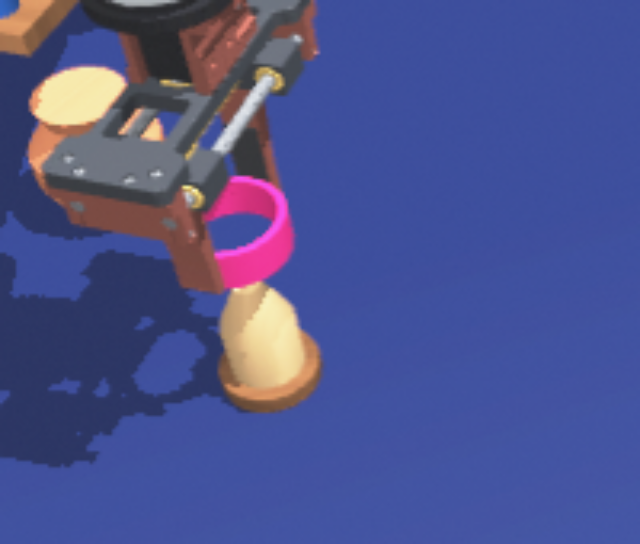

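The ring is above the post tip in both views: ring (398,230) and tip (370,290) in side, ring (250,230) and tip (247,285) in scene. The vase in scene looks close to the gripper body, so I check that clearance.

```bash
python3 - <<'E'
from h import *
from cell import vision
I=vision.camera_info("scene")
for uv,z in (((160,148),.04),((138,150),.04),((182,150),.04),((155,131),.085),((160,170),0.)): print(uv,cast(I,uv,z)[0].round(3))
I=vision.camera_info("side")
for uv,z in (((380,385),.07),((348,385),.07)): print(uv,cast(I,uv,z)[0].round(3))
E
```

```text
(160, 148) [ 0.497 -0.383  0.04 ]
(138, 150) [ 0.515 -0.427  0.04 ]
(182, 150) [ 0.491 -0.332  0.04 ]
(155, 131) [ 0.492 -0.383  0.085]
(160, 170) [ 0.526 -0.379  0.   ]
(380, 385) [ 0.495 -0.382  0.07 ]
(348, 385) [ 0.453 -0.369  0.07 ]
```

The vase is centred near (0.495,-0.383) with about 48 mm radius, more than 90 mm from the gripper body. Clear, so I descend.

Call:
move_arm(targets="-1 0 0.006 0 0 0 0; -1 0 0.012 0 0 0 0; -1 0 0.018 0 0 0 0; -1 0 0.024 0 0 0 0; -1 0 0.03 0 0 0 0; -1 0 0.036 0 0 0 0; -1 0 0.042 0 0 0 0; -1 0 0.048 0 0 0 0; -1 0 0.05 0 0 0 0; -1 0 0.05 0 0 0 0")

```text
time: 18.95
eef_pos: [0.6239, -0.2023, 0.071]
ee_rot: [-1.568, -0.0, -1.571]
wrist_force: [-0.1, -0.7, 0.3]
opening: 0.0685
```

```bash
python3 - <<'E'
from h import *
from cell import vision
go([.6234,-.202,.022])
im=vision.capture("wrist"); cv2.imwrite(f"pics/wrist13.png",im[:,:,::-1])
E
```

```text
t 18.95 pos [ 0.6239 -0.2023  0.071 ] open 0.0685 F [-0.1 -0.7  0.3] | shift [-0.0003  0.049  -0.0006] turn [-0.14 -0.01  0.02]
```

View pics/wrist13.png

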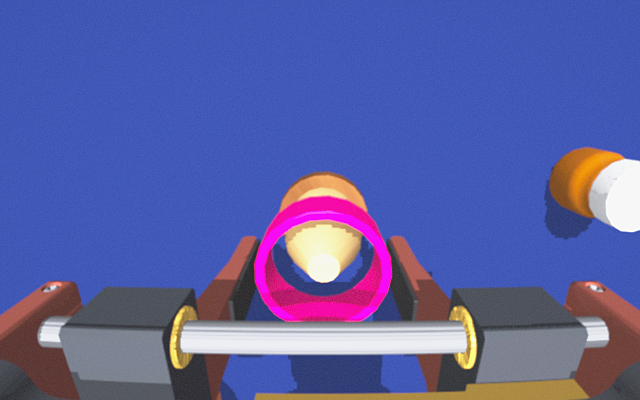

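The tip at (323,268) is centred in the hole at (323,264), with no force. I lower the rest of the way.

Call:
move_arm(targets="-1 0 0.006 0 0 0 0; -1 0 0.012 0 0 0 0; -1 0 0.018 0 0 0 0; -1 0 0.024 0 0 0 0; -1 0 0.03 0 0 0 0; -1 0 0.036 0 0 0 0; -1 0 0.042 0 0 0 0; -1 0 0.046 0 0 0 0; -1 0 0.049 0 0 0 0; -1 0 0.049 0 0 0 0")

```text
time: 20.0
eef_pos: [0.624, -0.2023, 0.0219]
ee_rot: [-1.568, -0.0, -1.571]
wrist_force: [-0.8, -0.0, 0.3]
opening: 0.0686
```

```bash
python3 - <<'E'
from h import *
from cell import vision
go([.6234,-.202,.021])
im=vision.capture("side"); im=cv2.resize(im[170:330,300:500],None,fx=3.4,fy=3.4); cv2.imwrite(f"pics/side14.png",im[:,:,::-1])
E
```

```text
t 20.0 pos [ 0.624  -0.2023  0.0219] open 0.0686 F [-0.8 -0.   0.3] | shift [-0.0003  0.0009 -0.0006] turn [-0.14 -0.    0.02]
```

View pics/side14.png

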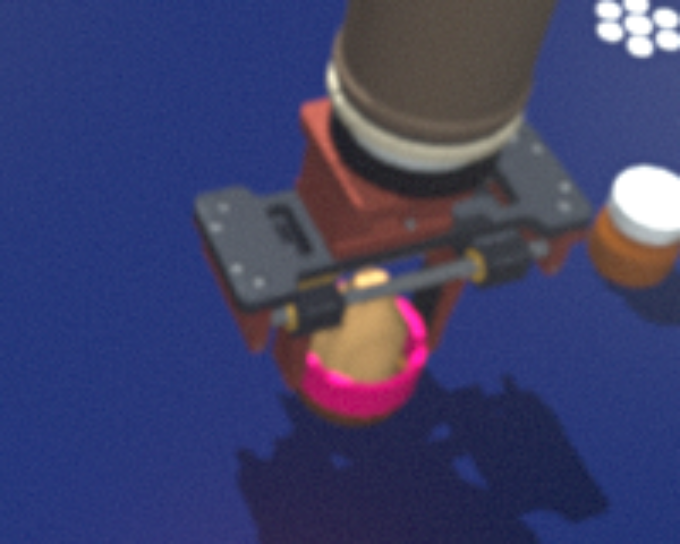

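Magenta at (365,360) is round the thick post, just above its base. I release and rise.

Call:
move_arm(targets="-0.5 0 0 0 0 0 0; 0 0 0 0 0 0 0; 0.5 0 0 0 0 0 0; 1 0 0 0 0 0 0; 1 0 0 0 0 0 0; 1 0 0 0 0 0 0; 1 0 0 0 0 0 0; 1 0 0 0 0 0 0; 1 0 0 0 0 0 0; 1 0 0 0 0 0 0")

```text
time: 21.05
eef_pos: [0.6242, -0.2023, 0.0222]
ee_rot: [-1.568, -0.0, -1.571]
wrist_force: [-0.9, -0.5, -0.2]
opening: 0.0881
```

Call:
move_arm(targets="1 0 -0.01 0 0 0 0; 1 0 -0.025 0 0 0 0; 1 0 -0.045 0 0 0 0; 1 0 -0.07 0 0 0 0; 1 0 -0.095 0 0 0 0; 1 0 -0.12 0 0 0 0; 1 0 -0.145 0 0 0 0; 1 0 -0.165 0 0 0 0; 1 0 -0.175 0 0 0 0; 1 0 -0.175 0 0 0 0")

```text
time: 22.05
eef_pos: [0.6246, -0.2023, 0.1997]
ee_rot: [-1.565, -0.002, -1.571]
wrist_force: [-0.5, -0.1, 0.6]
opening: 0.0879
```

```bash
python3 - <<'E'
from h import *
from cell import vision
go([.6,0,.25])
I=vision.camera_info("wrist"); w=vision.capture("wrist"); cv2.imwrite("pics/wrist15.png",w[:,:,::-1])
for n in("side","scene"):
    im=vision.capture(n); I=vision.camera_info(n)
    for k,lo,hi in (("y",(20,120,80),(35,255,255)),("m",(150,120,80),(178,255,255))):
        roi={'side':{'y':(245,130,310,200),'m':(375,225,440,310)},'scene':{'y':(360,150,420,210),'m':(185,170,245,240)}}[n][k]
        b=blob(im,lo,hi,roi)
        if b: print(n,k,b[1],cast(I,hullc(b[0]),.027)[0].round(4))
    cv2.imwrite(f"pics/{n}15.png",im[:,:,::-1])
E
```

```text
t 22.05 pos [ 0.6246 -0.2023  0.1997] open 0.0879 F [-0.5 -0.1  0.6] | shift [-0.2023 -0.0508 -0.0243] turn [-0.36 -0.01  0.09]
side y 472.5 [0.463 0.135 0.027]
side m 600.5 [ 0.6227 -0.2054  0.027 ]
scene y 479.5 [0.4677 0.1373 0.027 ]
scene m 425.5 [ 0.6269 -0.2018  0.027 ]
```

View pics/side15.png

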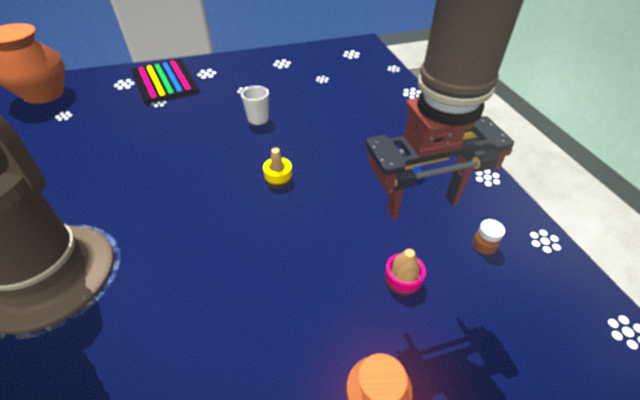

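View pics/scene15.png

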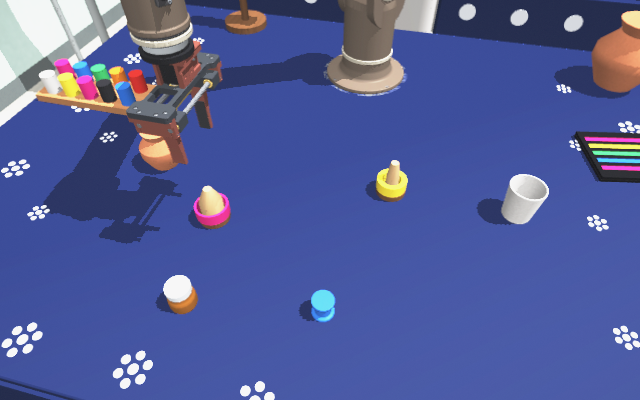

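View pics/wrist15.png

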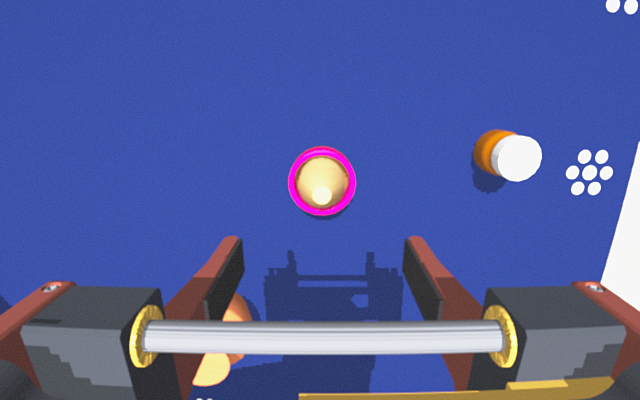

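All three views show both rings flat on the right bases: side (278,171) and (406,274), scene (392,184) and (212,210), and magenta in the wrist view at (322,181). The gripper is clear, so I hand in.

```bash
python3 -c "
from cell import arm
print(arm.job_done())"
```

```text
the job is handed in; nothing more can be done
None
```

Both bangles are sorted and the job was handed in at about 22 s of the 54 s allowed. The narrow yellow bangle is over the thin post and the wide magenta one over the thick post. I gripped each across its outside, lowered it to just above the base, let go and raised the gripper clear.

**Last checks:**
- **Seating:** the side and scene views show each ring lying flat on its post's base; the wrist view, which covered magenta only, agrees.
- **Centring:** the ring centres I measured are within about 5 mm of the post axes, against the 12 mm allowed. The two cameras disagree with each other by about 5 mm, partly because the posts hide some of each ring.
- **Contact:** wrist-force readings stayed around 1 N, apart from one reading of about 6 N while the arm settled after the first fast move.
- **Disagreements:** the side view's fit of the thick post's base failed (8 mm error), so I dropped it and used the wrist view from above. My position estimates for the thick post differed by about 3 mm.

I did not measure tilt or height directly; those I judged from the pictures. The hand-in reports no verdict.

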